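Throw the empty carton into the touch-top bin

TASK

Throw the empty medicine carton away without picking anything up: press the lid of the touch-top bin at the end of the counter so that it pops open, push the empty carton (the one whose end flaps are torn open) along the counter and over the edge into the bin with your fingertips, then press the lid back down until it latches shut. Never lift the carton, and leave the other medicines standing where they are.

Things in the scene. Friction and masses are not known exactly. Their poses are not given: they have to be found in the camera images.
- bin: Free-standing touch-top bin, metal with a black rim, 260 mm (its x) by 220 (its y), standing fixed on the floor 8 to 16 mm off the counter's straight right-hand end (world y = -0.14). Origin: centre of the mouth, level with the counter top; its y points at the counter, z up. Lidless it is open inside down to its inner bucket's floor, 165 mm below the counter top.
- bin_rim (a point): Middle of the rim's counter-side part, on its top: 103 mm from the bin's centre, 4 mm below the counter top. The rim is 14 mm wide; the shut lid lies inside it, flush. Below it a black latch housing, 50 mm wide, juts into the bin to 59 mm from the centre, its top 26 mm below the counter top.
- lid (a joint): Lid, metal panel 226 (bin x) x 186 x 8 mm, hinged on the side away from the counter. 0 rad: flush, latched; 1.15: fully open, free edge 160 mm above the counter. Pressed at the pad to its stop, 9 mm below flush (-0.055 rad; 3 to 8 N) and let up, it rises by itself in 2 to 3 s; open, it must be pushed down its whole arc (1 to 3 N) to the same stop, then stays latched. Unlatched it always rises.
- lid_touch (a point): Middle of the lid's barely raised touch pad (60 x 22 mm), on the lid's outer (upper) face, 160 mm from the hinge axis. It moves with the lid.
- lid_edge (a point): Middle of the lid's free edge, on its outer face, 183 mm from the hinge axis and 5 mm from the lid's hinge plane; the edge nearest the counter when shut. It moves with the lid.
- lid_hinge (a point): Middle of the hinge axis (along the bin's x), 90 mm from the bin's centre on the side away from the counter, 9 mm below the counter top.
- empty_carton: The empty carton, cream cardboard with a grey band, 90 mm (its x) by 55 (its y) by 32 high, 22 g, lying flat on the counter with a long side facing the bin, turned by up to 35 degrees. The end at its +x is torn open: three flaps stick out there by up to 22 mm. Origin: centre of its underside.
- carton_mid (a point): Middle of the empty carton's box, 16 mm above its underside.
- tablet_bottle: Bystander: amber screw-cap tablet bottle, 46 mm across, 78 mm tall. Origin: centre of its underside.
- ointment_tub: Bystander: white screw-lid tub, 60 mm across, 60 mm tall. Origin: centre of its underside.
- syrup_bottle: Bystander: amber syrup bottle, 54 mm across, 125 mm tall. Origin: centre of its underside.
- pack_tall: Bystander: sealed carton standing upright, 45 x 35 x 75 mm tall. Origin: centre of its underside.
- pack_flat: Bystander: sealed flat carton, 75 x 110 x 22 mm. Origin: centre of its underside.
- pack_long: Bystander: sealed long carton, 60 x 140 x 40 mm. Origin: centre of its underside.
There are look-alikes about, which are no part of the job. What is shaped like the empty_carton but blue, purple or yellow is not meant.

How it is judged (in metres and radians):
On the way, in this order (a step that is already met when the one before it is completed fails the run):
1. the lid has popped open, the carton still on the counter (value of joint lid above 1 rad and height (world z) of carton_mid above 0 m), for 0.2 s.
2. the empty carton lies down in the bin (z of carton_mid in the frame of bin below -0.06 m and x of carton_mid in the frame of bin between -0.13 and 0.13 m and y of carton_mid in the frame of bin between -0.11 and 0.11 m), for 0.2 s.
3. the lid is latched shut, with nothing pressing on it (value of joint lid between -0.015 and 0.02 rad and contact force between the fingers and bin below 0.1 N), for 0.3 s.
At the end, for the whole second after the job is handed in: The lid is latched within 0.02 rad of flush by itself and the empty carton rests inside the bin, its middle more than 60 mm below the counter top (all of step 2 and value of joint lid between -0.015 and 0.02 rad and linear speed of empty_carton below 0.03 m/s); the robot touches nothing.
It fails at once if the carton is lifted or carried instead of pushed (raised flat more than 12 mm, or its middle above 60 mm) (height (world z) of carton_mid above 0.06 m or (height (world z) of empty_carton above 0.012 m and angle between empty_carton's own z axis and vertical below 0.2 rad)).
It fails at once if another medicine is moved more than 20 mm or knocked over (distance of any of tablet_bottle, ointment_tub, syrup_bottle, pack_tall, pack_flat, pack_long from where it was at the start of the episode above 0.02 m or angle between any of tablet_bottle, ointment_tub, syrup_bottle, pack_tall, pack_flat, pack_long's own z axis and vertical above 0.4 rad).
It also fails if it takes over 64 s, if anything falls off the work surface, if the arm or the gripper's body presses on something with over 40 N, if the wrist force passes 120 N, or if a joint passes its speed limit or range.

ROBOT

A 6-joint arm with a two-finger parallel gripper is mounted at the origin on the work surface. World frame = base frame: x ahead of the robot, y to its left, z up, the work surface at z = 0. Lengths are in mm, angles in rad, forces in N, time in s.
With the tool pointing down it reaches from about 375 to 975 mm from the base axis. Payload 3.8 kg.
Tool frame: the origin (TCP) lies on the centre line of the jaws, within the pads' length; the fingertips stand 25 mm ahead of it and the grasp point (between the pads) lies 6 mm ahead of it; z points along the fingers, y is the line along which they close (so a half turn about z gives the same grasp; the last joint's range is limited). The gripper opens to 85 mm and grips with 20 to 120 N. Pads are 22 mm wide; open, the fingers measure 114 mm over their backs; the gripper's body (76 mm by 85 mm) begins 54 mm behind the grasp point. The pads swing forward as they close: fully open they stand 13 mm farther back than shut.
Start: joints at [1.11, 0.264, 1.604, -0, 1.274, -0.037], TCP at [277.576, 615.28, 256.28] pointing down, gripper open.
Joint ranges: [-2.63, 2.63], [-0.94, 2.18], [0.31, 2.57], [-1.31, 4.45], [0, 2.66], [-2.55, 2.55]. Speed limits (rad/s): [2.57, 2.57, 3.14, 3.14, 3.14, 3.14].

INTERFACE

Orientations are given as a unit quaternion [x, y, z, w].
In Python, from plant import bot, viewer, order gives the robot as it stands.
- The arm moves only by the tool jog_arm, never from a script. Its argument "commands" is a list of rows, each a list of 6 numbers: the shift along the tool's x, y, z each as a share of 0.04 m, from -1 to 1, then the turn, a rotation vector about the tool's x, y, z each as a share of 0.12 rad, from -1 to 1. A call has exactly 10 rows; each row shifts and turns the commanded pose from where the row before left it, along the tool's axes as they then stand; what a row does not reach is not made up. A row lasts 1/12 s, in which the tool goes at most 41.7 mm and 7.16 degrees, less where a joint would pass 70% of its speed; a pose out of reach is approached as far as the arm can. A call with a number of a shift or a turn outside -1 to 1 is refused whole. A call with a gripper value outside its range is refused whole. "grip" is the opening, from 0 (shut) to 1 (fully open), set as the call begins (left out, the last holds). The fingers move at their own pace and stop on an object; "force" is the grip in N (left out, the last holds). Time passes only in rows, so rows that do not move let the fingers close, or fill a call up. It gives the time, the measured TCP pose, the force, the opening and the grip force at its end, in the units of the state.
- bot.state(): the state, without advancing time (a new reading comes with each control period).
- viewer.read_camera(name): name is "side" or "top"; returns a dict with "color" (420x560x3 uint8, red, green, blue), "camera_matrix" (3x3 intrinsics, pixels), "k1" (the pictures are not rectified: a ray, as slopes to the right and down, at radius r is drawn at 1 + k1 r^2 times it, then the intrinsics apply), "eye" and "rotation" of the camera in the world. Camera axes: x right, y down, z forward; pixel columns grow to the right and rows downward; lengths in mm; the calibration is good to about 2 mm. A picture is of the moment at which its call begins. There is no depth.
- order.sign_off(): hands the job in; it is judged then, once.
Trained networks look in a picture, given as the dict that the camera call returned (one of the last four; its "shot" number tells which), for a name from the list of things; names that differ only in an ending like _2 or _b are one class to them, and where a whole thing is asked for, a point or a joint stands for the part that bears it (a point fixed in the world has none). Each returns a list of dicts, best first, with "p" (0 to 1); they miss things now and then, are a little off and sometimes report something else, mostly with a low value. They report only what shows in the picture. A call takes as long as a camera call. They do not tell look-alikes from the thing itself.
- viewer.find_in(picture, label): "xyz" ([x, y, z] in mm, in world coordinates, good to about 4 mm: the middle of the surface that is visible of it).
- viewer.outline_of(picture, label): "region" (420x560 bool, what is visible of it).
- viewer.mark_of(picture, label): "xyz" ([x, y, z] in mm, in world coordinates, good to about 4 mm: a listed point, or the origin of a listed thing).
The state is a dict: "clock": time; "qpos": joint angles; "dq": joint speeds; "joint_torque": joint torques, N m; "position": TCP position; "ee_rot": TCP orientation; "contact_force": force on the tool from outside, world axes, zero at the start; "wrist_torque": the same for the moment, N m; "grip_width": finger opening in mm; "grasp_force": force on a finger pad.
Only numpy, scipy, OpenCV 4.12 (cv2) and the standard library are available. Lean on these libraries where they do the work, as an engineer would, in place of code of your own. Each camera call takes 0.05 s, during which the arm holds its last target. There are 200 camera calls.

## Working session

There is one attempt and no reset: what is moved stays moved. The work goes in short steps, Python scripts to look and compute and a tool call to move; the robot and the scene stay as the last step left them, time stands still between calls to the robot, and variables do not carry over. Pictures are saved under pics/ and viewed, at most 10 in all, crops included, and the job is handed in when it is done.

Besides the shell and the picture viewer there is one more tool, called after "Call:" as a command line: name --pt "numbers of a row" for each row, then --argument value for the rest. jog_arm: Moves the arm, as the interface text tells. Shift numbers are shares of 0.04 m and turn numbers shares of 0.12 rad, none past 1 either way. Its arguments: {"type":"object","properties":{"commands":{"type":"array"},"grip":{"type":"number"},"force":{"type":"number"}},"required":["commands"]}

```bash
mkdir -p pics; ls; cat > h.py <<'E'
import numpy as np,cv2
from plant import bot,viewer,order
from scipy.spatial.transform import Rotation as R
def save(p,n): cv2.imwrite('pics/'+n,p['color'][:,:,::-1])
E
python3 - <<'E'
from h import *
s=bot.state();print(s['clock'],s['position'],s['ee_rot'],R.from_quat(s['ee_rot']).as_matrix().round(2).tolist())
ps={n:viewer.read_camera(n) for n in('top','side')}
cv2.imwrite('pics/a.png',cv2.resize(np.vstack([ps['top']['color'],ps['side']['color']])[:,:,::-1],None,fx=.7,fy=.7))
for n,p in ps.items():
  print(n,p['eye'],p['k1'])
  for l in['bin','bin_rim','lid_touch','lid_edge','lid_hinge','empty_carton','carton_mid','tablet_bottle','ointment_tub','syrup_bottle','pack_tall','pack_flat','pack_long']:
    print(l,[(np.round(d['xyz']).astype(int).tolist(),round(d['p'],2)) for d in viewer.mark_of(p,l)])
E
```

```text
pics
0.0 [277.29240939 614.66823003 254.95675157] [ 2.10308128e-01  9.77634518e-01 -1.08255881e-03 -2.60522115e-04] [[-0.91, 0.41, -0.0], [0.41, 0.91, -0.0], [0.0, -0.0, -1.0]]
top [ 408.66664853    9.54362734 1140.25177961] 0.008980793202005873
bin [([577, -263, 0], 0.95), ([398, 373, 4], 0.31)]
bin_rim [([583, -159, -4], 0.95)]
lid_touch [([577, -194, -4], 0.67)]
lid_edge []
lid_hinge [([583, -354, -7], 0.56)]
empty_carton [([685, 162, 0], 0.88), ([254, 301, 1], 0.87), ([486, 59, 2], 0.72), ([353, 43, 2], 0.69)]
carton_mid [([349, 43, 20], 0.92), ([484, 62, 15], 0.91), ([686, 164, 19], 0.85), ([253, 303, 16], 0.74), ([532, 341, 3], 0.47)]
tablet_bottle [([636, 33, 1], 0.75)]
ointment_tub [([382, 190, 4], 0.96), ([581, -262, -2], 0.23)]
syrup_bottle [([532, 340, 2], 0.59)]
pack_tall [([643, 296, 1], 0.72), ([484, 62, 15], 0.36)]
pack_flat [([772, -39, -4], 0.72)]
pack_long [([397, 376, 0], 0.94), ([486, 60, 18], 0.36)]
side [471.26179104 591.17246483 745.86918436] -0.13117227476757817
bin [([575, -266, 0], 0.82), ([400, 379, 1], 0.42)]
bin_rim [([578, -159, -6], 0.96)]
lid_touch [([579, -190, -6], 0.63), ([586, -354, -8], 0.42)]
lid_edge [([577, -168, 1], 0.56)]
lid_hinge [([582, -356, -4], 0.74)]
empty_carton [([682, 162, 3], 0.95), ([254, 307, -1], 0.8), ([486, 58, 1], 0.65), ([352, 43, 0], 0.6), ([773, -40, -1], 0.42)]
carton_mid [([355, 41, 17], 0.92), ([485, 62, 16], 0.91), ([686, 162, 14], 0.7), ([254, 299, 14], 0.63)]
tablet_bottle [([637, 34, -2], 0.63)]
ointment_tub [([379, 190, -1], 0.66), ([577, -263, 0], 0.21)]
syrup_bottle [([530, 347, 1], 0.96)]
pack_tall [([644, 297, 8], 0.78)]
pack_flat [([487, 62, 14], 0.72)]
pack_long [([398, 375, 2], 0.68)]
```

View pics/a.png

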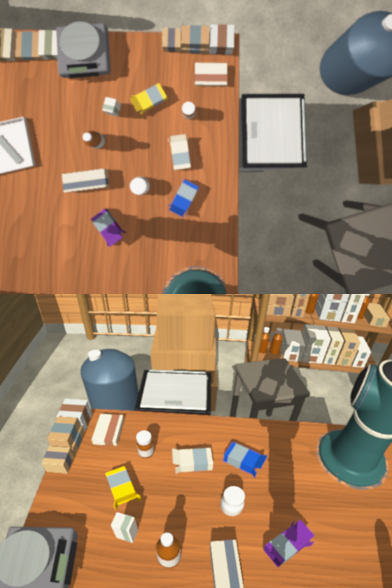

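Candidates shaped like the carton (pixels in the full-size top view): cream (257,217), yellow (213,140), blue (263,282), purple (153,325). By the description it is the cream one. I'll check that in a close crop.

```bash
python3 - <<'E'
from h import *
t=viewer.read_camera('top');s=viewer.read_camera('side')
def toworld(p,uv,z):
    K=p['camera_matrix'];x=(uv-[K[0,2],K[1,2]])/[K[0,0],K[1,1]]
    u=x.copy()
    for _ in range(10): u=x/(1+p['k1']*(u**2).sum(1,keepdims=True))
    d=np.c_[u,np.ones(len(u))]@np.array(p['rotation']).T
    e=np.array(p['eye']);return e+d*((z-e[2])/d[:,2])[:,None]
for p in(t,s):
  for o in viewer.outline_of(p,'empty_carton'):
    m=o['region'].astype(np.uint8);c=max(cv2.findContours(m,0,2)[0],key=len)[:,0,:].astype(float)
    w=toworld(p,c,30 if p is t else 32)[:,:2]
    if abs(w.mean(0)-[485,60]).max()<30: 
        print(cv2.minAreaRect(w.astype(np.float32)), cv2.boxPoints(cv2.minAreaRect(w.astype(np.float32))).round().tolist())
K=np.array(t['camera_matrix']);print(np.round(K,1).tolist(),np.round(t['rotation'],2).tolist())
a=cv2.resize(t['color'][150:310,190:350],None,fx=2.5,fy=2.5,interpolation=2)
b=cv2.resize(s['color'][180:280,220:400],(400,222),interpolation=2)
cv2.imwrite('pics/b.png',np.hstack([a,np.vstack([b,np.zeros((178,400,3),np.uint8)])])[:,:,::-1])
E
```

```text
Traceback (most recent call last):
ValueError: matmul: Input operand 1 has a mismatch in its core dimension 0, with gufunc signature (n?,k),(k,m?)->(n?,m?) (size 4 is different from 3)
```

Rotation is a quaternion.

```bash
cat >> h.py <<'E'
def toworld(p,uv,z):
    K=np.array(p['camera_matrix']);x=(uv-K[:2,2])/[K[0,0],K[1,1]]
    u=x.copy()
    for _ in range(10): u=x/(1+p['k1']*(u**2).sum(1,keepdims=True))
    d=R.from_quat(p['rotation']).apply(np.c_[u,np.ones(len(u))])
    e=np.array(p['eye']);return e+d*((z-e[2])/d[:,2])[:,None]
def box(p,near,z=30):
  for o in viewer.outline_of(p,'empty_carton'):
    m=o['region'].astype(np.uint8);c=max(cv2.findContours(m,0,2)[0],key=len)[:,0,:].astype(float)
    w=toworld(p,c,z)[:,:2]
    if abs(w.mean(0)-near).max()<40:
        r=cv2.minAreaRect(w.astype(np.float32));print(r,cv2.boxPoints(r).round().tolist())
E
python3 - <<'E'
from h import *
t=viewer.read_camera('top');s=viewer.read_camera('side')
for p in(t,s): box(p,[485,60])
a=cv2.resize(t['color'][150:310,190:350],None,fx=2.5,fy=2.5,interpolation=2)
b=cv2.resize(s['color'][180:280,220:400],(400,222),interpolation=2)
cv2.imwrite('pics/b.png',np.hstack([a,np.vstack([b,np.zeros((178,400,3),np.uint8)])])[:,:,::-1])
E
```

```text
((494.00164794921875, 61.619083404541016), (113.34701538085938, 58.6072883605957), 7.533202648162842) [[434.0, 83.0], [442.0, 25.0], [554.0, 40.0], [546.0, 98.0]]
((493.34326171875, 65.98235321044922), (113.50333404541016, 86.25285339355469), 10.918081283569336) [[429.0, 98.0], [446.0, 13.0], [557.0, 34.0], [541.0, 119.0]]
```

View pics/b.png

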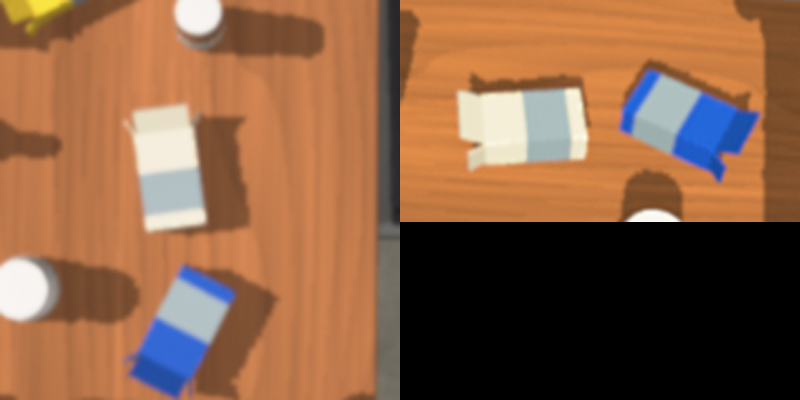

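The close crop shows the cream carton with its grey band at crop pixel (168,180). Its torn flaps are at the top (+x world) and its closed end faces -x, so this is the right one. Next I turn the tool so its x is world +y and its y is world +x, and shut the fingers.

Call:
jog_arm --pt "0 0 0 0 0 0.956" --pt "0 0 0 0 0 0.956" --pt "0 0 0 0 0 0.956" --pt "0 0 0 0 0 0.956" --pt "0 0 0 0 0 0.956" --pt "0 0 0 0 0 0.956" --pt "0 0 0 0 0 0.956" --pt "0 0 0 0 0 0.956" --pt "0 0 0 0 0 0.956" --pt "0 0 0 0 0 0.956" --grip 0

```text
clock: 2.58
position: [277.6, 615.3, 256.3]
ee_rot: [0.709, 0.705, -0.0, 0.0]
contact_force: [-0.3, 0.9, -0.0]
grip_width: -0.2
grasp_force: 0.0
```

Call:
jog_arm --pt "-0.9 0.38 0 0 0 0" --pt "-0.9 0.38 0 0 0 0" --pt "-0.9 0.38 0 0 0 0" --pt "-0.9 0.38 0 0 0 0" --pt "-0.9 0.38 0 0 0 0" --pt "-0.9 0.38 0 0 0 0" --pt "-0.9 0.38 0 0 0 0" --pt "-0.9 0.38 0 0 0 0" --pt "-0.9 0.38 0 0 0 0" --pt "-0.9 0.38 0 0 0 0"

```text
clock: 3.42
position: [429.9, 253.5, 256.6]
ee_rot: [0.707, 0.707, 0.0, 0.0]
contact_force: [0.4, 0.6, -0.2]
grip_width: 0.0
grasp_force: 0.0
```

Call:
jog_arm --pt "-1 0.34 0 0 0 0" --pt "-1 0.34 0 0 0 0" --pt "-1 0.34 0 0 0 0" --pt "-1 0.34 0 0 0 0" --pt "-1 0.34 0 0 0 0" --pt "-1 0.34 0 0 0 0" --pt "-1 0.34 0 0 0 0" --pt "-1 0.34 0 0 0 0" --pt "-1 0.34 0 0 0 0" --pt "-1 0.34 0 0 0 0"

```text
clock: 4.25
position: [563.9, -141.5, 256.6]
ee_rot: [0.707, 0.707, 0.0, 0.0]
contact_force: [-0.1, 0.4, -0.2]
grip_width: -0.0
grasp_force: 0.0
```

Call:
jog_arm --pt "-0.6 0.2 0.8 0 0 0" --pt "-0.6 0.15 0.8 0 0 0" --pt "0 0 0.8 0 0 0" --pt "0 0 0.8 0 0 0" --pt "0 0 0.8 0 0 0" --pt "0 0 0.8 0 0 0" --pt "0 0 0 0 0 0" --pt "0 0 0 0 0 0" --pt "0 0 0 0 0 0" --pt "0 0 0 0 0 0"

```text
clock: 5.08
position: [579.8, -188.0, 67.3]
ee_rot: [0.707, 0.707, 0.001, 0.002]
contact_force: [0.2, -0.4, 0.3]
grip_width: 0.1
grasp_force: 0.0
```

Call:
jog_arm --pt "-0.12 0 0.7 0 0 0" --pt "0 0 0.2 0 0 0" --pt "0 0 0.1 0 0 0" --pt "0 0 0.1 0 0 0" --pt "0 0 0.1 0 0 0" --pt "0 0 0.05 0 0 0" --pt "0 0 0.05 0 0 0" --pt "0 0 0.05 0 0 0" --pt "0 0 0.05 0 0 0" --pt "0 0 0 0 0 0"

```text
clock: 5.92
position: [578.2, -192.1, 12.2]
ee_rot: [0.707, 0.707, 0.0, 0.0]
contact_force: [-8.9, 3.7, 22.6]
grip_width: -0.2
grasp_force: 11.5
```

Call:
jog_arm --pt "0 0 -0.9 0 0 0" --pt "0.3 0 -0.9 0 0 0" --pt "0.9 0 -0.9 0 0 0" --pt "0.9 -0.25 -0.9 0 0 0" --pt "0.9 -0.25 0 0 0 0" --pt "0.9 -0.25 0 0 0 0" --pt "0.9 -0.25 0 0 0 0" --pt "0.9 -0.25 0 0 0 0" --pt "0.9 -0.25 0 0 0 0" --pt "0.9 -0.25 0 0 0 0" --grip 0.6

```text
clock: 6.75
position: [509.3, 96.0, 139.4]
ee_rot: [0.707, 0.707, 0.001, 0.001]
contact_force: [0.3, 0.0, -0.3]
grip_width: 51.3
grasp_force: 0.0
```

```bash
python3 - <<'E'
from h import *
t=viewer.read_camera('top');box(t,[485,60]);print(bot.state()['position'])
s=viewer.read_camera('side')
for p in(t,s):
  for l in['lid_edge','carton_mid']: print(l,[(np.round(d['xyz']).astype(int).tolist(),round(d['p'],2)) for d in viewer.mark_of(p,l)])
E
```

```text
((486.054931640625, 37.2026481628418), (82.45003509521484, 7.903436660766602), 6.769219398498535) [[445.0, 36.0], [446.0, 28.0], [527.0, 38.0], [527.0, 46.0]]
[508.21401875  98.70651984 139.09110854]
lid_edge [([577, -211, 112], 0.87)]
carton_mid [([254, 300, 16], 0.85), ([483, 62, 17], 0.72), ([684, 161, 17], 0.65), ([352, 40, 21], 0.64)]
lid_edge [([579, -222, 123], 0.85), ([642, 294, 3], 0.72)]
carton_mid [([488, 61, 17], 0.79), ([252, 301, 16], 0.67), ([682, 163, 14], 0.6)]
```

Call:
jog_arm --pt "0.35 -0.25 0.3 0 0 0" --pt "0.35 -0.3 0.5 0 0 0" --pt "0 0 0.7 0 0 0" --pt "0 0 0.7 0 0 0" --pt "0 0 0.4 0 0 0" --pt "0 0 0.08 0 0 0" --pt "-0.3 0 0 0 0 0" --pt "-0.3 0 0 0 0 0" --pt "-0.3 0 0 0 0 0" --pt "0 0 0 0 0 0"

```text
clock: 7.93
position: [488.9, 83.8, 32.9]
ee_rot: [0.708, 0.706, 0.001, 0.001]
contact_force: [0.3, 0.5, -0.3]
grip_width: 51.4
grasp_force: 0.0
```

Call:
jog_arm --pt "-0.3 0 0 0 0 0" --pt "-0.3 0 0 0 0 0" --pt "-0.3 0 0 0 0 0" --pt "-0.3 0 0 0 0 0" --pt "-0.3 0 0 0 0 0" --pt "-0.3 0 0 0 0 0" --pt "-0.3 0 0 0 0 0" --pt "-0.25 0 0 0 0 0" --pt "-0.15 0 0 0 0 0" --pt "0 0 0 0 0 0"

```text
clock: 8.77
position: [487.5, -14.9, 31.4]
ee_rot: [0.708, 0.707, -0.0, 0.0]
contact_force: [0.3, -0.2, -0.3]
grip_width: 51.1
grasp_force: 0.0
```

```bash
python3 - <<'E'
from h import *
t=viewer.read_camera('top');s=viewer.read_camera('side')
for p in(t,s):
  box(p,[485,-40])
  for l in['lid_edge','carton_mid']: print(l,[(np.round(d['xyz']).astype(int).tolist(),round(d['p'],2)) for d in viewer.mark_of(p,l)])
cv2.imwrite('pics/c.png',np.hstack([cv2.resize(t['color'][100:320,180:460],(400,314)),cv2.resize(s['color'],(400,300))[:300].repeat(1,0) if 0 else cv2.copyMakeBorder(cv2.resize(s['color'],(400,300)),0,14,0,0,0)])[:,:,::-1])
E
```

```text
lid_edge [([580, -278, 159], 0.58)]
carton_mid [([682, 165, 15], 0.8), ([253, 301, 17], 0.76), ([481, -53, 14], 0.72), ([582, -281, 160], 0.7), ([580, -160, -3], 0.17)]
((485.39031982421875, -25.619178771972656), (49.073699951171875, 47.10026931762695), 2.4124538898468018) [[460.0, -3.0], [462.0, -50.0], [511.0, -48.0], [509.0, -1.0]]
lid_edge [([581, -282, 163], 0.94)]
carton_mid [([354, 42, 20], 0.83), ([683, 161, 13], 0.76), ([482, -48, 15], 0.74), ([253, 299, 14], 0.64), ([582, -291, 139], 0.38)]
```

View pics/c.png

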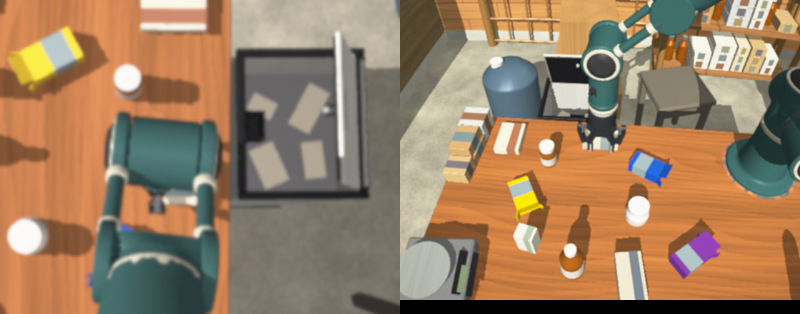

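The lid is fully open and the carton is at about (482, -51), with all bystanders standing. Next I go to its closed end and push it along +x.

Call:
jog_arm --pt "0.3 0 0 0 0 0" --pt "0 0 -0.8 0 0 0" --pt "0 0 -0.8 0 0 0" --pt "-0.4 -0.7 0 0 0 0" --pt "-0.4 -0.7 0 0 0 0" --pt "-0.4 -0.6 0 0 0 0" --pt "0 0 0 0 0 0" --pt "0 0 0.7 0 0 0" --pt "0 0 0.7 0 0 0" --pt "0 0 0.2 0 0 0" --grip 0

```text
clock: 10.0
position: [405.2, -48.6, 28.8]
ee_rot: [0.707, 0.707, -0.001, -0.002]
contact_force: [-1.4, 0.2, 0.5]
grip_width: -0.4
grasp_force: 0.0
```

```bash
python3 - <<'E'
from h import *
t=viewer.read_camera('top');s=viewer.read_camera('side');print(bot.state()['position'])
for p in(t,s):
  box(p,[485,-40])
  for l in['carton_mid']: print(l,[(np.round(d['xyz']).astype(int).tolist(),round(d['p'],2)) for d in viewer.mark_of(p,l)])
E
```

```text
[405.55959096 -48.6667053   29.77375449]
((504.1993408203125, -51.35627365112305), (86.9491958618164, 61.04982376098633), 0.5559274554252625) [[460.0, -21.0], [461.0, -82.0], [548.0, -81.0], [547.0, -20.0]]
carton_mid [([351, 42, 20], 0.88), ([683, 162, 16], 0.71), ([480, -53, 15], 0.7), ([253, 302, 15], 0.7)]
((492.1053771972656, -45.508670806884766), (112.36231994628906, 89.20731353759766), 1.4148753881454468) [[435.0, -2.0], [437.0, -91.0], [549.0, -89.0], [547.0, 0.0]]
carton_mid [([254, 302, 14], 0.72), ([485, -52, 15], 0.71), ([351, 44, 17], 0.69), ([682, 160, 14], 0.63)]
```

Call:
jog_arm --pt "-0.06 0.3 -0.1 0 0 0" --pt "0 0.3 0 0 0 0" --pt "0 0.3 0 0 0 0" --pt "0 0.3 0 0 0 0" --pt "0 0.3 0 0 0 0" --pt "0 0.3 0 0 0 0" --pt "0 0.3 0 0 0 0" --pt "0 0.3 0 0 0 0" --pt "0 0.2 0 0 0 0" --pt "0 0 0 0 0 0"

```text
clock: 11.13
position: [514.0, -52.2, 35.8]
ee_rot: [0.707, 0.707, 0.001, 0.001]
contact_force: [-0.2, 0.8, -0.4]
grip_width: 0.4
grasp_force: 0.0
```

```bash
python3 - <<'E'
from h import *
t=viewer.read_camera('top');s=viewer.read_camera('side');print(bot.state()['position'])
for p in(t,s):
  box(p,[565,-50])
  for l in['carton_mid','tablet_bottle']: print(l,[(np.round(d['xyz']).astype(int).tolist(),round(d['p'],2)) for d in viewer.mark_of(p,l)])
E
```

```text
[511.51330476 -52.01762506  35.19977671]
carton_mid [([253, 299, 16], 0.87), ([684, 161, 18], 0.83), ([351, 41, 19], 0.63), ([532, 342, 1], 0.32)]
tablet_bottle [([635, 36, 0], 0.57)]
((583.8318481445312, -44.078433990478516), (116.97721862792969, 83.04068756103516), 1.4729820489883423) [[524.0, -4.0], [526.0, -87.0], [643.0, -84.0], [641.0, -1.0]]
carton_mid [([575, -55, 17], 0.96), ([254, 300, 16], 0.95), ([356, 42, 18], 0.82), ([685, 162, 14], 0.7)]
tablet_bottle [([639, 36, -5], 0.58), ([769, -39, 0], 0.38)]
```

Call:
jog_arm --pt "0 -0.3 0 0 0 0" --pt "0 0 -0.9 0 0 0" --pt "0 0 -0.8 0 0 0" --pt "0.45 0.55 0 0 0 0" --pt "0.45 0.55 0 0 0 0" --pt "0.45 0.55 0 0 0 0" --pt "0 0 0 0 0 0" --pt "0 0 0.7 0 0 0" --pt "0 0 0.7 0 0 0" --pt "0 0 0.25 0 0 0" --grip 0.4

```text
clock: 12.37
position: [561.5, 2.0, 33.9]
ee_rot: [0.707, 0.707, -0.002, -0.002]
contact_force: [-1.0, -0.8, -0.4]
grip_width: 34.3
grasp_force: 0.0
```

```bash
python3 - <<'E'
from h import *
t=viewer.read_camera('top');s=viewer.read_camera('side');print(bot.state()['position'],bot.state()['contact_force'])
cv2.imwrite('pics/d.png',np.hstack([cv2.resize(t['color'][100:280,200:430],(400,314)),cv2.resize(s['color'][120:300,150:380],(400,314))])[:,:,::-1])
for l in['carton_mid','tablet_bottle']: print(l,[(np.round(d['xyz']).astype(int).tolist(),round(d['p'],2)) for d in viewer.mark_of(s,l)])
E
```

```text
[561.67924071   1.80604989  34.62768442] [-0.66118439  0.1349399  -0.20121001]
carton_mid [([576, -52, 16], 0.83), ([354, 43, 20], 0.66), ([683, 161, 16], 0.65), ([253, 299, 17], 0.65), ([585, -355, -9], 0.57)]
tablet_bottle [([638, 37, -3], 0.67)]
```

View pics/d.png

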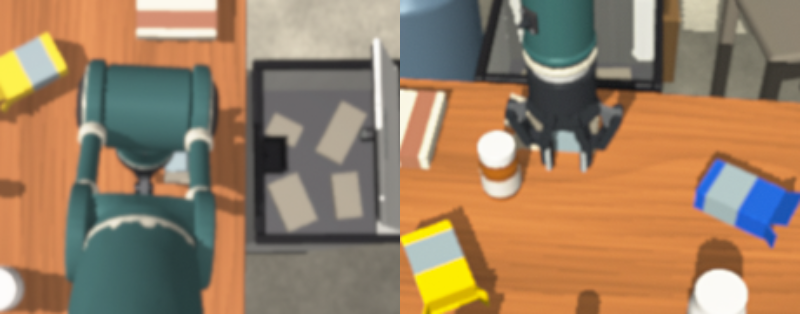

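Call:
jog_arm --pt "-0.15 0.15 0 0 0 0" --pt "-0.15 0.15 0 0 0 0" --pt "-0.3 0 0 0 0 0" --pt "-0.3 0 0 0 0 0" --pt "-0.3 0 0 0 0 0" --pt "-0.3 0 0 0 0 0" --pt "-0.3 0 0 0 0 0" --pt "-0.3 0 0 0 0 0" --pt "-0.3 0 0 0 0 0" --pt "-0.3 0 0 0 0 0"

```text
clock: 13.4
position: [577.3, -107.5, 37.4]
ee_rot: [0.707, 0.707, -0.0, -0.0]
contact_force: [0.6, 0.6, 0.1]
grip_width: 34.0
grasp_force: 0.1
```

Call:
jog_arm --pt "-0.4 0 0 0 0 0" --pt "-0.5 0 0 0 0 0" --pt "-0.5 0 0 0 0 0" --pt "-0.5 0 0 0 0 0" --pt "-0.5 0 0 0 0 0" --pt "-0.3 0 0 0 0 0" --pt "0 0 0 0 0 0" --pt "0 0 0 0 0 0" --pt "0 0 0 0 0 0" --pt "0 0 0 0 0 0"

```text
clock: 14.23
position: [577.3, -213.0, 37.2]
ee_rot: [0.707, 0.707, -0.0, -0.0]
contact_force: [-1.4, -0.4, -0.8]
grip_width: 34.4
grasp_force: 0.0
```

```bash
python3 - <<'E'
from h import *
t=viewer.read_camera('top');s=viewer.read_camera('side');print(bot.state()['position'],bot.state()['contact_force'])
cv2.imwrite('pics/e.png',np.hstack([cv2.resize(t['color'][100:280,250:480],(400,314)),cv2.resize(s['color'][60:240,150:380],(400,314))])[:,:,::-1])
for p in (t,s): print([(np.round(d['xyz']).astype(int).tolist(),round(d['p'],2)) for d in viewer.mark_of(p,'carton_mid')])
E
```

```text
[ 577.44898861 -213.02606141   37.34499967] [0.03843554 0.07380136 0.46284692]
[([253, 301, 16], 0.85), ([566, -320, -134], 0.58), ([354, 42, 18], 0.58)]
[([356, 43, 15], 0.9), ([684, 163, 14], 0.87), ([251, 296, 19], 0.84), ([568, -318, -135], 0.63), ([379, 193, 2], 0.52), ([769, -39, 0], 0.44), ([583, -357, -8], 0.39), ([637, 32, -3], 0.21)]
```

View pics/e.png

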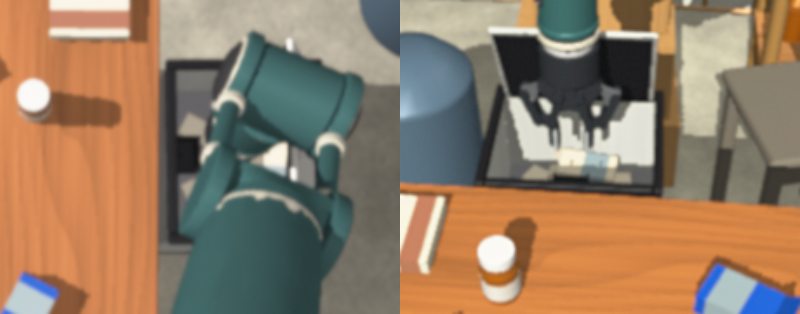

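The carton lies in the bin at about (567, -319, -134). Now I rise over the open lid, get behind its outer face and push it down along its arc.

Call:
jog_arm --pt "0.2 0 -0.9 0 0 0" --pt "0.2 0 -1 0 0 0" --pt "0 0 -1 0 0 0" --pt "0 0 -1 0 0 0" --pt "0 0 -1 0 0 0" --pt "-0.8 0 -0.1 0 0 0" --pt "-0.8 0 0 0 0 0" --pt "-0.8 0 0 0 0 0" --pt "-0.8 0 0 0 0 0" --pt "0 0 0 0 0 0" --grip 0

```text
clock: 15.27
position: [577.2, -331.0, 237.7]
ee_rot: [0.708, 0.706, -0.001, 0.002]
contact_force: [0.7, -0.4, -0.0]
grip_width: -0.2
grasp_force: 0.0
```

Call:
jog_arm --pt "0 0 0.5 0 0 0" --pt "0 0 0.5 0 0 0" --pt "0 0 0.4 0 0 0" --pt "0 0 0 0 0 0" --pt "0.1 0 0 0 0 0" --pt "0.1 0 0 0 0 0" --pt "0.1 0 0 0 0 0" --pt "0.1 0 0.05 0 0 0" --pt "0.1 0 0.05 0 0 0" --pt "0 0 0 0 0 0"

```text
clock: 16.1
position: [577.6, -305.0, 177.7]
ee_rot: [0.707, 0.707, 0.0, 0.0]
contact_force: [-0.8, 0.8, -0.1]
grip_width: -0.3
grasp_force: 0.0
```

Call:
jog_arm --pt "0.25 0 0.29 0 0 0" --pt "0.25 0 0.29 0 0 0" --pt "0.42 0 0.28 0 0 0" --pt "0.29 0 0.26 0 0 0" --pt "0.29 0 0.26 0 0 0" --pt "0.24 0 0.33 0 0 0" --pt "0.24 0 0.33 0 0 0" --pt "0.16 0 0.36 0 0 0" --pt "0.16 0 0.36 0 0 0" --pt "0 0 0 0 0 0"

```text
clock: 16.93
position: [574.5, -211.1, 62.7]
ee_rot: [0.707, 0.707, -0.001, -0.004]
contact_force: [-0.8, 0.7, 2.1]
grip_width: 0.0
grasp_force: 0.7
```

```bash
python3 - <<'E'
from h import *
s=viewer.read_camera('side')
print([(np.round(d['xyz']).astype(int).tolist(),round(d['p'],2)) for d in viewer.mark_of(s,'lid_edge')])
E
```

```text
[([577, -179, 47], 0.76), ([566, -323, -117], 0.32)]
```

The lid is following the finger, with its edge at z = 47. I continue down to the stop.

Call:
jog_arm --pt "0.1 0 0.3 0 0 0" --pt "0.1 0 0.3 0 0 0" --pt "0.1 0 0.3 0 0 0" --pt "0.06 0 0.15 0 0 0" --pt "0 0 0.1 0 0 0" --pt "0 0 0.08 0 0 0" --pt "0 0 0.05 0 0 0" --pt "0 0 0.03 0 0 0" --pt "0 0 0.03 0 0 0" --pt "0 0 0 0 0 0"

```text
clock: 17.87
position: [577.3, -199.4, 13.3]
ee_rot: [0.707, 0.707, -0.0, -0.0]
contact_force: [0.2, 1.9, 2.8]
grip_width: -0.1
grasp_force: 1.4
```

Call:
jog_arm --pt "0 0 0.05 0 0 0" --pt "0 0 0.05 0 0 0" --pt "0 0 0 0 0 0" --pt "0 0 0 0 0 0" --pt "0 0 0 0 0 0" --pt "0 0 0 0 0 0" --pt "0 0 0 0 0 0" --pt "0 0 0 0 0 0" --pt "0 0 0 0 0 0" --pt "0 0 0 0 0 0"

```text
clock: 18.7
position: [577.6, -199.6, 12.6]
ee_rot: [0.707, 0.707, -0.0, -0.0]
contact_force: [-8.5, 5.5, 22.3]
grip_width: 0.2
grasp_force: 11.4
```

At the stop, with 22 N. Release upward.

Call:
jog_arm --pt "0 0 -0.5 0 0 0" --pt "0 0 -0.8 0 0 0" --pt "0 0 -0.8 0 0 0" --pt "0 0 -0.9 0 0 0" --pt "0 0 -0.9 0 0 0" --pt "0 0 -0.9 0 0 0" --pt "0.5 0 -0.5 0 0 0" --pt "0.9 0 0 0 0 0" --pt "0.9 0 0 0 0 0" --pt "0.9 0 0 0 0 0"

```text
clock: 19.53
position: [577.7, -71.5, 222.2]
ee_rot: [0.708, 0.706, 0.0, 0.001]
contact_force: [0.5, 0.0, 0.4]
grip_width: -0.3
grasp_force: 0.0
```

Call:
jog_arm --pt "0.7 0 0 0 0 0" --pt "0 0 0 0 0 0" --pt "0 0 0 0 0 0" --pt "0 0 0 0 0 0" --pt "0 0 0 0 0 0" --pt "0 0 0 0 0 0" --pt "0 0 0 0 0 0" --pt "0 0 0 0 0 0" --pt "0 0 0 0 0 0" --pt "0 0 0 0 0 0"

```text
clock: 20.37
position: [577.5, -44.1, 221.4]
ee_rot: [0.707, 0.707, -0.0, 0.0]
contact_force: [0.5, 0.5, 0.6]
grip_width: -0.2
grasp_force: 0.0
```

```bash
python3 - <<'E'
from h import *
t=viewer.read_camera('top');s=viewer.read_camera('side')
for p in(t,s):
  for l in['lid_edge','lid_touch','tablet_bottle']: print(l,[(np.round(d['xyz']).astype(int).tolist(),round(d['p'],2)) for d in viewer.mark_of(p,l)])
save(s,'f.png')
E
```

```text
lid_edge [([577, -164, -5], 0.62)]
lid_touch [([579, -196, -4], 0.68)]
tablet_bottle [([634, 33, 1], 0.79)]
lid_edge [([577, -168, 0], 0.87)]
lid_touch [([583, -192, -5], 0.57)]
tablet_bottle [([636, 33, 1], 0.74), ([584, -354, -8], 0.67)]
```

View pics/f.png

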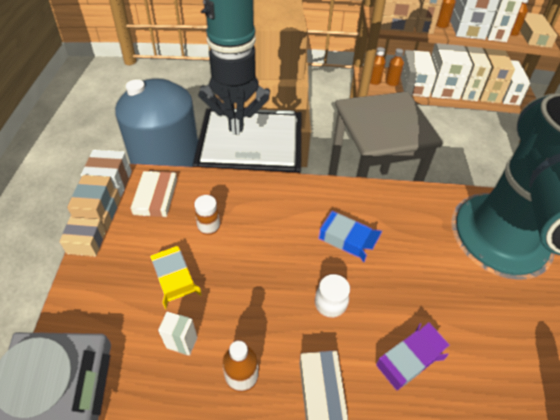

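The picture shows the lid shut flush at pixel (250,138), the cream carton gone from the counter and all bystanders standing in place. I'm handing it in.

```bash
python3 -c "
from plant import order
print(order.sign_off())"
```

```text
the job is handed in; nothing more can be done
None
```

I handed the job in at about 20 s on the robot clock: the empty carton is in the bin, the lid is latched shut, and the other medicines are standing where they were; the hand-in returned no verdict.

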